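# Store guitar pickups in the dry box and seal its lid

## Task

Put every guitar pickup that lies on the bench into the grey dry box, then lay the yellow lid on the box and press it down one corner at a time, each corner fully home, until the lid sits flat on its gasket. Then clip both blue spring clips of the lid under the red catches of the box. Leave the other things on the bench where they are.

Things in the scene. Friction and masses are not known exactly. Their poses are not given: they have to be found in the camera images.
- drybox: Grey open box fixed to the bench, 156 (x) by 196 (y) by 75 mm high, walls and floor 6 mm. Origin: centre of its underside; z up. Black gasket round the rim, its four corner pieces 8 mm above the rim when up. Mid-way along the -x and +x sides, a dark bracket (out to 147 mm from the origin, 110 mm high) carries a red sprung catch. The lid's clips come down over the line y = 0.
- catch_near (a point): Lower inner edge of the red wedge catch on the box's -x side: 112 mm from the box's origin along x, 94.5 mm above the bench; the wedge is 22 mm wide and reaches 110 mm up. A clip pushed down past it shoves it outwards (a few N) and is then held beneath it.
- catch_far (a point): Lower inner edge of the red wedge catch on the box's +x side: 112 mm from the box's origin along x, 94.5 mm above the bench; the wedge is 22 mm wide and reaches 110 mm up. A clip pushed down past it shoves it outwards (a few N) and is then held beneath it.
- lid_center (a point): Centre of the yellow lid plate's top face; z up. Plate 160 (x) by 200 (y) by 6 mm on a stepped plug 20 mm deep (138 by 178, then 128 by 168 mm; 3 mm spare each side in the box). Either way round fits. Press at the white dots near the corners, 65 (x) and 85 mm (y) from here. 0.36 kg. Height: 26 mm on the bench, 89 laid on the box with the gasket up, 82.5 fully home.
- lid_handle (a point): Middle of the lid's black bar handle, 15 mm above the centre of the plate's top face: 60 mm long along the lid's x, 16 mm thick along y, 30 mm high. Grip it across its 16 mm.
- gasket1 (a joint): How far the gasket corner of the box at -x, -y (box axes) is pressed down, in m: 0 up, 0.0065 fully home (flat with its neighbours). It gives at about 10 N pressed straight above it, and stays where it is left.
- gasket2 (a joint): How far the gasket corner of the box at -x, +y (box axes) is pressed down, in m: 0 up, 0.0065 fully home (flat with its neighbours). It gives at about 10 N pressed straight above it, and stays where it is left.
- gasket3 (a joint): How far the gasket corner of the box at +x, +y (box axes) is pressed down, in m: 0 up, 0.0065 fully home (flat with its neighbours). It gives at about 10 N pressed straight above it, and stays where it is left.
- gasket4 (a joint): How far the gasket corner of the box at +x, -y (box axes) is pressed down, in m: 0 up, 0.0065 fully home (flat with its neighbours). It gives at about 10 N pressed straight above it, and stays where it is left.
- clip1 (a joint): Angle (rad) of the blue sprung clip on the lid's -x side: 0 level, 0.7 sprung up (when free), -0.08 lowest. Arm 58 long, 24 wide, 6 mm thick, pointing outwards, hinged 60 mm from the lid's centre, 7 mm above the plate. Under its catch it stays near 0.05 or below; unclipped it springs up. It reaches the catch only with the lid home; about 6 to 15 N at the press point.
- clip2 (a joint): Angle (rad) of the blue sprung clip on the lid's +x side: 0 level, 0.7 sprung up (when free), -0.08 lowest. Arm 58 long, 24 wide, 6 mm thick, pointing outwards, hinged 60 mm from the lid's centre, 7 mm above the plate. Under its catch it stays near 0.05 or below; unclipped it springs up. It reaches the catch only with the lid home; about 6 to 15 N at the press point.
- clip1_press (a point): White patch on the upper face of clip1, 38 mm from its hinge: where to press it down. With the lid home and the clip level it is 98 mm from the box's origin along x and 92.5 mm above the bench.
- clip2_press (a point): White patch on the upper face of clip2, 38 mm from its hinge: where to press it down. With the lid home and the clip level it is 98 mm from the box's origin along x and 92.5 mm above the bench.
- pickup1_mid (a point): Centre (half-way up) of a guitar pickup, white with six metal pole tops: bar 70 mm along its x, 18 mm wide (y), 20 mm high, 80 g, at first lying flat on the bench. None when absent.
- pickup2_mid (a point): Centre (half-way up) of a guitar pickup, black with six metal pole tops: bar 70 mm along its x, 18 mm wide (y), 20 mm high, 80 g, at first lying flat on the bench. None when absent.
- pickup3_mid (a point): Centre (half-way up) of a guitar pickup, red with six metal pole tops: bar 70 mm along its x, 18 mm wide (y), 20 mm high, 80 g, at first lying flat on the bench. None when absent.
- pickup4_mid (a point): Centre (half-way up) of a guitar pickup, bare aluminium with six metal pole tops: bar 70 mm along its x, 18 mm wide (y), 20 mm high, 80 g, at first lying flat on the bench. None when absent.
- tuner: Bystander: small brass tuning machine, 36 by 18 mm, 28 high, among the pickups; origin at its underside.
- bridge: Bystander: dark wooden guitar bridge, 30 by 150 by 10 mm; origin at its underside.
- oil: Bystander: white oil bottle with red cap, 40 mm across, 110 high; origin at its underside.
- tape: Bystander: roll of tape, 90 mm across, 25 high; origin at its underside.
- driver: Bystander: red-handled screwdriver lying on the bench.
- jar: Bystander: amber jar, 70 mm across, 80 high; origin at its underside.

How it is judged:
By the outcome, as a careful person would: the job done as asked, in the order asked, and still so for the second after the job is handed in, with the robot touching nothing.
Of pickup1, pickup2, pickup3, pickup4 only 2 to 4 are there at a start; the rules pass over those that are not, and their reading is None.
At some moment in a run one of pickup1, pickup2, pickup3, pickup4 may be knocked a few centimetres aside while the robot is not near it.
It also fails if it takes over 210 s, if anything falls off the work surface, if the arm or the gripper's body presses on something with over 40 N, if the wrist force passes 120 N, or if a joint passes its speed limit or range.

## Robot

A 7-joint arm with a two-finger parallel gripper is mounted at the origin on the work surface. World frame = base frame: x ahead of the robot, y to its left, z up, the work surface at z = 0. Lengths are in m, angles in rad, forces in N, time in s.
With the tool pointing down it reaches from about 0.4 to 0.9 m from the base axis. Payload 5.5 kg.
Tool frame: the origin (TCP) lies midway between the tips of the shut fingers; the grasp point (between the pads) lies 19 mm behind it (manip.grip_depth is the distance from the TCP to the grasp point, in m); z points along the fingers, y is the line along which they close (so a half turn about z gives the same grasp; the last joint's range is limited). The gripper opens to 92 mm and grips with 3 to 60 N. Pads are 19 mm wide; open, the fingers measure 130 mm over their backs; the gripper's body (75 mm by 190 mm) begins 47 mm behind the grasp point.
Start: joints at [1.398, 0.501, -0.427, 1.55, 0.221, 1.138, -0.21], TCP at [0.274, -0.589, 0.227] pointing down, gripper open.
Joint ranges: [-2.88, 2.88], [-0.31, 2.03], [-1.54, 1.56], [0.2, 2.42], [-1.41, 4.55], [0.19, 2.02], [-2.57, 2.57]. Speed limits (rad/s): [2.57, 2.57, 3.14, 3.14, 3.14, 3.14, 3.14].

## Interface

Orientations are given as a unit quaternion [x, y, z, w].
In Python, from bench import manip, effector, viewer gives the robot as it stands. Calls block until the motion is done:
- manip.move_pose(position, orientation): joint-space move of the TCP to a pose.
- manip.servo_line(position, ori=None, vel=0.15): straight line of the TCP; ori=None keeps the orientation; vel is the mean speed in m/s.
- manip.movej(angles): joint-space move.
- effector.open_jaws() and effector.close(f_grip=None): open the fingers fully, or close them until they stop; f_grip is the grip in N (None keeps the last).
- manip.sleep(seconds).
- manip.solve_ik(position, orientation): joint angles nearest the present ones, or None.
- viewer.get_image(name): name is "side" or "top"; returns the picture (480x640x3 uint8, red, green, blue); there is no depth.
- viewer.get_calibration(name): a dict with "vfov" (degrees; the focal length in pixels is half the picture's height over the tangent of half this angle, whatever the lens; pixels are square), "cx", "cy" (the principal point, pixels), "dist_coeffs" ([k1, k2, p1, p2, k3] as OpenCV has them; the pictures are not rectified), "eye" and "attitude" of the camera in the world. Camera axes: x right, y down, z forward; pixel columns grow to the right and rows downward; lengths in m; the calibration is good to about 2 mm. A picture is of the moment at which its call begins. get_calibration takes no time and is no camera call.
A pose or a line that the arm cannot do raises manip.PlanningError and nothing moves.
- manip.hand_in(): hands the job in; it is judged then, once.
Readings, each from a call of its own:
- manip.current_clock(): time.
- manip.current_q(): joint angles.
- manip.current_joint_velocities(): joint speeds.
- manip.current_tau(): joint torques, N m.
- manip.current_tool_pos(): TCP position.
- manip.current_tcp_rot(): TCP orientation.
- manip.current_force(): force on the tool from outside, world axes, zero at the start.
- manip.current_wrist_torque(): the same for the moment, N m.
- manip.current_finger_gap(): finger opening in m.
- manip.current_gripper_force(): force on a finger pad.
Only numpy, scipy, OpenCV 4.12 (cv2) and the standard library are available. Lean on these libraries where they do the work, as an engineer would, in place of code of your own. Each camera call takes 0.05 s, during which the arm holds its last target. There are 200 camera calls.

## Working session

There is one attempt and no reset: what is moved stays moved. The work goes in short steps, each a Python script; the robot and the scene stay as the last script left them, time stands still between calls to the robot, and variables do not carry over. Pictures are saved under pics/ and viewed, at most 14 in all, crops included, and the job is handed in when it is done.

```bash
ls; mkdir -p pics; python3 - <<'E'
from bench import manip, effector, viewer
import cv2
for n in("top","side"):
    print(n,viewer.get_calibration(n)); cv2.imwrite(f"pics/{n}0.png",viewer.get_image(n)[:,:,::-1])
print(manip.current_clock(),manip.current_tool_pos(),manip.current_tcp_rot())
E
```

```text
pics
top {'vfov': 56.550717868566615, 'cx': 318.27865034263897, 'cy': 235.37270584011213, 'dist_coeffs': array([-0.00280714,  0.        ,  0.        ,  0.        ,  0.        ]), 'eye': array([ 0.48338433, -0.00325037,  0.93002436]), 'attitude': array([ 0.70746992, -0.70377425,  0.05377531, -0.03600452])}
side {'vfov': 47.79448046683313, 'cx': 319.1891602492444, 'cy': 237.31322005595436, 'dist_coeffs': array([-0.09285202,  0.        ,  0.        ,  0.        ,  0.        ]), 'eye': array([0.44364805, 0.98683701, 0.64631187]), 'attitude': array([-0.05255355,  0.86036618, -0.50531793,  0.04076703])}
0.1 [ 0.2740416  -0.5887091   0.22577059] [ 9.76354125e-01  2.16175453e-01 -1.69936911e-04 -8.76038565e-04]
```

View pics/top0.png

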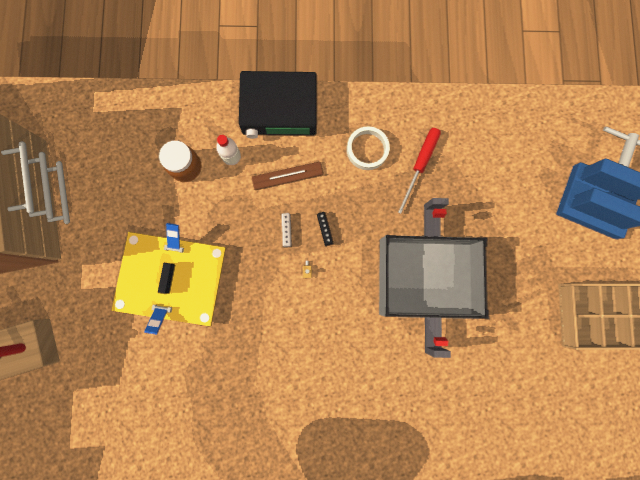

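View pics/side0.png

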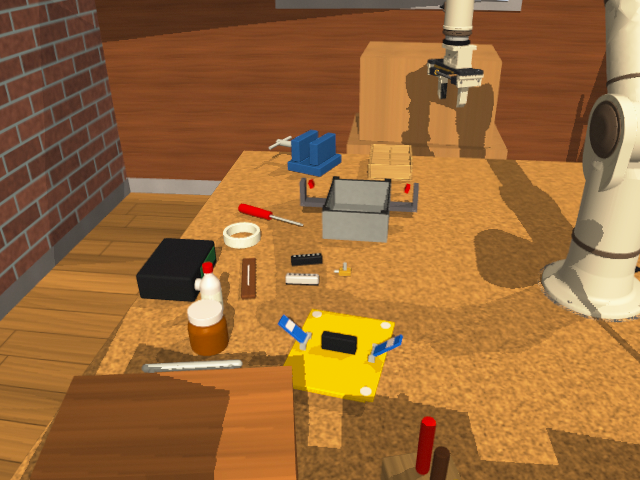

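The top view shows the white pickup at (286,230), the black one at (325,229), the tuner at (307,270), the lid at (170,280) and the box at (434,277). The side view shows the same two pickups at (302,279) and (306,259), and the lid's handle at (339,343). I see no red or aluminium pickup.

```bash
cat > h.py <<'E'
import numpy as np, cv2
from scipy.spatial.transform import Rotation as R
from bench import manip, effector, viewer
def cam(n):
    c=viewer.get_calibration(n); f=240/np.tan(np.radians(c["vfov"])/2)
    return np.array([[f,0,c["cx"]],[0,f,c["cy"]],[0,0,1]]),c["dist_coeffs"],np.array(c["eye"]),R.from_quat(c["attitude"])
def ray(n,px):
    K,d,e,r=cam(n); u=cv2.undistortPoints(np.array([[px]],float),K,d)[0,0]
    v=r.apply([u[0],u[1],1]); return e,v/np.linalg.norm(v)
def proj(n,P):
    K,d,e,r=cam(n); r=r.inv(); return cv2.projectPoints(np.atleast_2d(P).astype(float),r.as_rotvec(),-r.apply(e),K,d)[0][:,0]
def onz(n,px,z):
    e,v=ray(n,px); return e+v*(z-e[2])/v[2]
def tri(a,b):
    (p,u),(q,v)=ray("top",a),ray("side",b)
    s=np.linalg.lstsq(np.c_[u,-v],q-p,rcond=None)[0]; A,B=p+s[0]*u,q+s[1]*v
    return (A+B)/2,np.linalg.norm(A-B)
def down(yaw):  # tool down, closing axis (tool y) at angle yaw from world x
    x=[np.sin(yaw),-np.cos(yaw),0]; y=[np.cos(yaw),np.sin(yaw),0]
    return R.from_matrix(np.c_[x,y,[0,0,-1]]).as_quat() if np.cross(x,y)[2]<0 else R.from_matrix(np.c_[-np.array(x),y,[0,0,-1]]).as_quat()
E
python3 - <<'E'
from h import *
t=cv2.imread("pics/top0.png"); s=cv2.imread("pics/side0.png")
for a,b,w in [((286,230),(302,279),"white"),((325,229),(306,259),"black"),((167,278),(339,343),"handle"),((307,268),(343,269),"tuner")]: print(w,tri(a,b))
for n,px in [("top",(434,277))]: print(onz(n,px,.075))
def crop(im,x,y,w,h,W,H): return cv2.resize(im[y:y+h,x:x+w],(W,H),interpolation=cv2.INTER_CUBIC)
a=crop(t,275,195,80,90,267,300)
o=np.zeros((600,800,3),np.uint8)
o[:300,:400]=crop(t,270,205,80,60,400,300); o[300:,:400]=crop(s,275,245,80,60,400,300)
o[:300,400:]=crop(t,100,215,140,105,400,300); o[300:,400:]=crop(s,270,305,140,105,400,300)
cv2.imwrite("pics/c1.png",o)
o[:300,:400]=0;o[:]=0
o[:,:]=0
o[:300]=crop(t,360,190,160,60,800,300)
o=crop(t,364,193,140,168,500,600)
p=crop(s,295,170,130,75,300,173); q=np.zeros((600,300,3),np.uint8); q[:173]=p
cv2.imwrite("pics/c2.png",np.hstack([o,q]))
E
```

```text
white (array([0.61426131, 0.04112187, 0.0115492 ]), np.float64(0.0053302533433392295))
black (array([ 0.61754002, -0.03983829,  0.011791  ]), np.float64(0.006582784204859407))
handle (array([0.51259675, 0.27255506, 0.04036329]), np.float64(0.0044001411887526435))
tuner (array([ 0.53337092, -0.00320013,  0.01439082]), np.float64(0.0009794779376061668))
[ 0.5135284  -0.24745228  0.075     ]
```

View pics/c1.png

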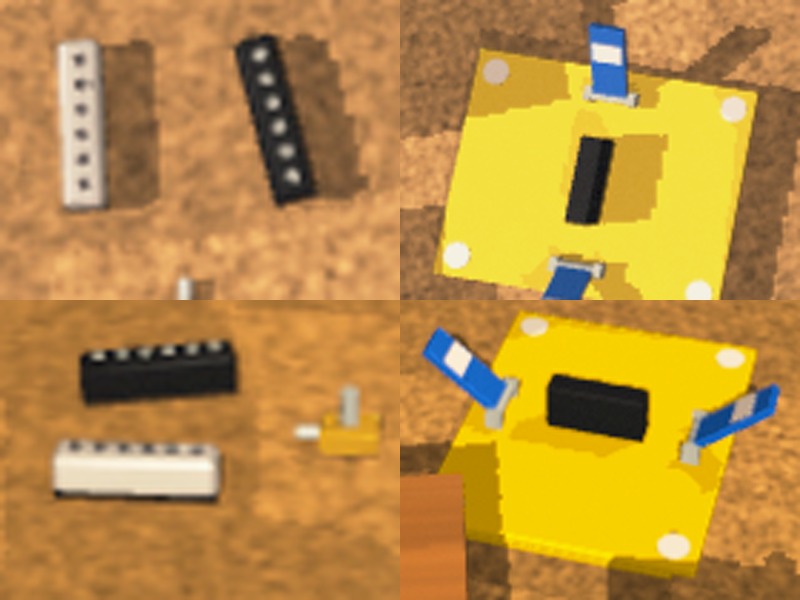

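View pics/c2.png

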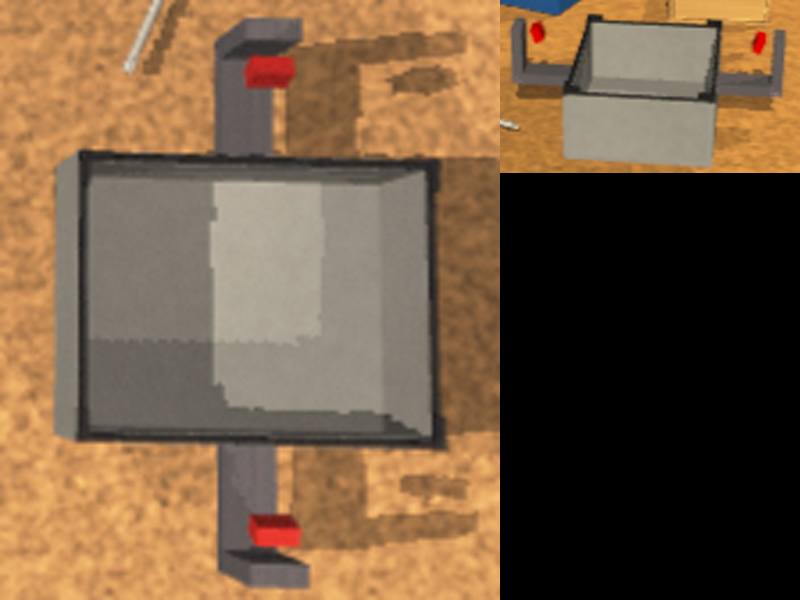

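Crop 1 (5x and 2.86x zooms) shows the pole rows of both pickups and the lid's dots. Crop 2 shows the gasket corners and red catches. I'll fit poses from these points in both views and leave z free as a check.

```bash
cat >> h.py <<'E'
from scipy.optimize import least_squares
def fit(M,obs,x0):  # M: model pts; obs: (view, idx, px); returns x,y,z,yaw
    f=lambda p:np.concatenate([proj(v,p[:3]+R.from_euler("z",p[3]).apply(M[i]))[0]-px for v,i,px in obs])
    s=least_squares(f,x0); return s.x,f(s.x).reshape(-1,2)
def uc(X,s,o): return (np.array(X)+.5)/s-.5+o
E
python3 - <<'E'
from h import *
tl=lambda *X:uc(X,5,(270,205)); sl=lambda X,Y:uc((X,Y-300),5,(275,245))
k=400/140; tr=lambda X,Y:uc((X-400,Y),k,(100,215)); sr=lambda X,Y:uc((X-400,Y-300),k,(270,305))
tb=lambda X,Y:uc((X,Y),500/140,(364,193)); sb=lambda X,Y:uc((X-500,Y),300/130,(295,170))
def rep(n,M,obs,x0):
    p,r=fit(np.array(M,float),obs,x0); print(n,p.round(4),"res",r.round(1).tolist())
P=[(.0,0,0),(.05,0,0)]
# tri of pole ends first
for n,a,b in [("w",(tl(79,59),sl(74,446)),(tl(84,184),sl(202,449))),("b",(tl(260,55),sl(98,355)),(tl(292,176),sl(220,346)))]:
    A,B=tri(*a),tri(*b); print(n,A,B,np.linalg.norm(A[0]-B[0]),(A[0]+B[0])/2,np.degrees(np.arctan2(*(A[0]-B[0])[1::-1])))
L=[(sx*.065,sy*.085,0) for sx in(1,-1) for sy in(1,-1)]
lo=[("top",0,tr(495,71)),("top",1,tr(733,109)),("top",2,tr(456,255)),("top",3,tr(698,292)),("side",1,sr(534,326)),("side",2,sr(674,545)),("side",3,sr(730,358))]
rep("lid",L,lo,[.51,.27,.026,0])
B=[(sx*.078,sy*.098,0) for sx in(1,-1) for sy in(1,-1)]
bo=[("top",0,tb(80,152)),("top",1,tb(437,160)),("top",2,tb(80,440)),("top",3,tb(443,447)),("side",0,sb(565,95)),("side",1,sb(590,18)),("side",2,sb(717,97)),("side",3,sb(720,22))]
rep("box",B,bo,[.51,-.25,.08,0])
for c,s in [((270,72),(538,33)),((275,530),(760,42))]: print("catch",tri(tb(*c),sb(*s)))
for c,s in [((607,53),(458,360)),((577,280),(742,405))]: print("patch",tri(tr(*c),sr(*s)))
E
```

```text
w (array([0.64076377, 0.0421622 , 0.02345749]), np.float64(0.005188916365300592)) (array([0.58772419, 0.03927174, 0.02402473]), np.float64(0.0027182640492097055)) 0.053121312204136246 [0.61424398 0.04071697 0.02374111] 3.11932512431389
b (array([ 0.64320525, -0.03232428,  0.02360624]), np.float64(0.005587860318550962)) (array([ 0.59152038, -0.04571104,  0.02384646]), np.float64(0.002570012409843814)) 0.05339090602403956 [ 0.61736282 -0.03901766  0.02372635] 14.52092294681446
lid [ 0.5128  0.2738  0.0286 -0.1501] res [[-0.1, -1.1], [-0.0, -1.3], [-0.1, -1.0], [0.2, -0.7], [1.0, 0.1], [1.4, 0.2], [1.1, -0.0]]
box [ 0.516  -0.251   0.0808 -0.0141] res [[-0.5, -1.1], [0.2, -1.3], [-0.4, 0.3], [1.0, 0.1], [0.3, -1.2], [-0.4, 0.1], [0.7, 1.3], [1.8, 0.9]]
catch (array([ 0.63601424, -0.25324819,  0.10198986]), np.float64(0.0040000811243655725))
catch (array([ 0.39724668, -0.24784743,  0.10426365]), np.float64(0.0022584790407642417))
patch (array([0.59892587, 0.26051078, 0.06057798]), np.float64(0.004239100452418225))
patch (array([0.43669871, 0.27549812, 0.05354924]), np.float64(0.013759508492321128))
```

```bash
cat >> h.py <<'E'
def quat(yaw):  # of the two equivalent grasps, the one with smaller joint motion
    q=np.array(manip.current_q()); p=manip.current_tool_pos(); best=None
    for a in(yaw,yaw+np.pi):
        s=manip.solve_ik(p,down(a))
        if s is not None and abs(s[6])<2.3:
            c=np.abs(np.array(s)-q).max()
            if best is None or c<best[0]: best=(c,down(a))
    return best[1]
def seg(n,kind,box):  # centre px, long-axis end px
    im=viewer.get_image(n).astype(int); x,y,w,h=box; c=im[y:y+h,x:x+w]
    m=(c.max(2)<75) if kind=="black" else ((c.min(2)>140)&(np.ptp(c,axis=2)<60))
    m=cv2.morphologyEx(m.astype(np.uint8),cv2.MORPH_CLOSE,np.ones((5,5)))
    k,l,st,ce=cv2.connectedComponentsWithStats(m); i=1+st[1:,4].argmax()
    r=cv2.minAreaRect(np.argwhere(l==i)[:,::-1].astype(np.float32)); b=cv2.boxPoints(r)+(x,y)
    e=sorted([((b[j]+b[(j+1)%4])/2,np.linalg.norm(b[j]-b[(j+1)%4])) for j in range(4)],key=lambda t:t[1])[:2]
    return r,e[0][0],e[1][0]
def pickup(kind,box=(262,200,90,58)):
    r,a,b=seg("top",kind,box); A,B=onz("top",a,.021),onz("top",b,.021); d=A-B
    yaw=np.arctan2(d[1],d[0]); yaw=(yaw+np.pi/2)%np.pi-np.pi/2
    return (A+B)/2,yaw,np.linalg.norm(d),min(r[1])
E
python3 - <<'E'
from h import *
for k in("white","black"): print(k,pickup(k))
print("tries",manip.current_q())
for p in [(.614,.05,.2),(.516,-.25,.2),(.513,.274,.2)]:
    for y in(np.pi/2,-np.pi/2): 
        s=manip.solve_ik(p,down(y)); print(p,None if s is None else np.round(s,2))
E
```

```text
white (array([0.61248011, 0.04147595, 0.021     ]), np.float64(0.012918869702503777), np.float64(0.0663992452570886), 7.0)
black (array([ 0.61446553, -0.03895795,  0.021     ]), np.float64(0.2707197075458989), np.float64(0.06867985424215095), 8.671662330627441)
tries [ 1.39819952  0.50153552 -0.42691013  1.55100773  0.22080118  1.13831523
 -0.21027465]
(0.614, 0.05, 0.2) [ 0.58  0.65 -1.02  1.65  0.59  1.18  0.99]
(0.614, 0.05, 0.2) [ 0.46  0.56 -0.8   1.66  0.44  1.12 -2.04]
(0.516, -0.25, 0.2) [ 1.18  0.58 -1.06  1.76  0.56  1.13  1.52]
(0.516, -0.25, 0.2) [ 0.81  0.41 -0.51  1.77  0.23  1.02 -1.36]
(0.513, 0.274, 0.2) [ 0.34  0.76 -1.3   1.74  0.77  1.26  0.42]
(0.513, 0.274, 0.2) [ 0.06  0.49 -0.79  1.75  0.39  1.07 -2.43]
```

```bash
cat >> h.py <<'E'
H=np.pi/2
BX=np.array([.516,-.251]); BYAW=-.014
def boxpt(dx,dy): return BX+R.from_euler("z",BYAW).as_matrix()[:2,:2]@[dx,dy]
def pick_place(kind,shift,dst,check=True):
    c,yaw,L,_=pickup(kind); print(kind,c.round(4),round(yaw,3),round(L,4))
    assert .06<L<.08 and .4<np.hypot(*c[:2])<.85
    n=np.array([-np.sin(yaw),np.cos(yaw)]); p=c[:2]+shift*n; q=down(H+yaw)
    manip.move_pose([*p,.20],q); manip.servo_line([*p,.06],vel=.25); manip.servo_line([*p,.005],vel=.08)
    effector.close(f_grip=25); g=manip.current_finger_gap(); print("gap",g,manip.current_force())
    if not .012<g<.024: return False
    manip.servo_line([*p,.20],vel=.25); print("gap up",manip.current_finger_gap())
    d=boxpt(*dst); q=down(H+BYAW); manip.move_pose([*d,.20],q)
    manip.servo_line([*d,.026],vel=.2); effector.open_jaws(); manip.servo_line([*d,.22],vel=.3); return True
E
python3 - <<'E'
from h import *
print(pick_place("white",.012,(.03,.015)),manip.current_clock())
cv2.imwrite("pics/top1.png",viewer.get_image("top")[:,:,::-1])
E
```

```text
white [0.6125 0.0415 0.021 ] 0.013 0.0664
gap 0.017655431928079748 [ 0.20094024 -1.11855044  0.85206085]
gap up 0.017932586661937686
True 10.6333
```

View pics/top1.png

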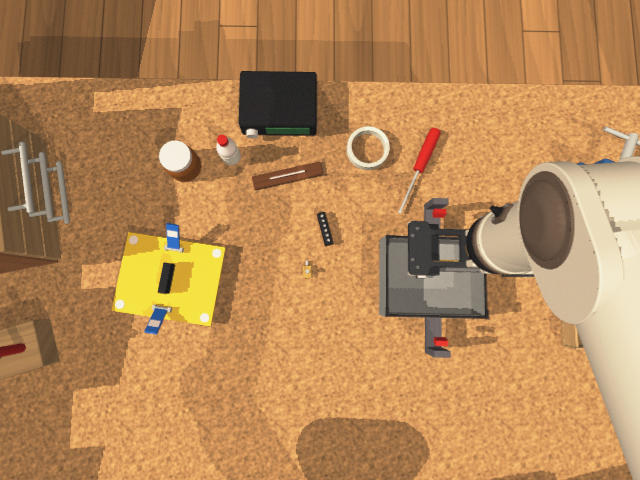

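White pickup is gone from the bench (presumably in the box, hidden by the hand). The black one is unmoved at (325,229).

```bash
python3 - <<'E'
from h import *
print(pick_place("black",-.012,(-.03,-.015)),manip.current_clock())
manip.move_pose([.5,.15,.3],down(H)); print(manip.current_clock())
cv2.imwrite("pics/top2.png",viewer.get_image("top")[:,:,::-1])
s=viewer.get_image("side")[:,:,::-1]; cv2.imwrite("pics/side2.png",s)
E
```

```text
black [ 0.6144 -0.0388  0.021 ] 0.245 0.0685
gap 0.017597337557414407 [ 0.30887576 -0.10361462  0.39149937]
gap up 0.017720594948721864
True 19.2083
20.7667
```

View pics/top2.png

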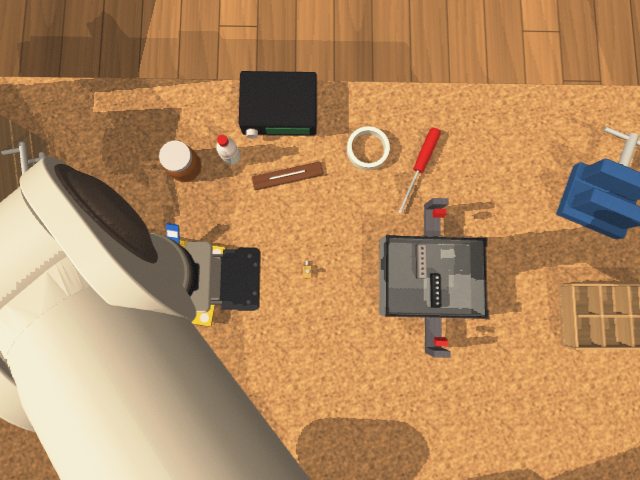

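Both pickups lie in the box, at (421,260) and (436,289), with the bench clear of pickups. Next is the lid: grasp, lift, hover over the box and measure relative to it.

```bash
python3 - <<'E'
from h import *
for px,z,w in [((421,260),.027,"w"),((436,289),.027,"b")]: print(w,onz("top",px,z))
print(boxpt(.03,.015),boxpt(-.03,-.015))
p=np.array([.5128,.2735]); y=-.15
manip.move_pose([*p,.20],down(H+y)); manip.servo_line([*p,.08],vel=.2); manip.servo_line([*p,.031],vel=.06)
print(manip.current_force()); effector.close(f_grip=50); print("gap",manip.current_finger_gap(),manip.current_force())
manip.servo_line([*p,.22],vel=.15); print("gap",manip.current_finger_gap(),manip.current_force())
d=boxpt(0,0); manip.move_pose([*d,.22],down(H+BYAW)); manip.servo_line([*d,.13],vel=.15); manip.sleep(.3)
print(manip.current_tool_pos(),manip.current_force(),manip.current_clock())
t=viewer.get_image("top")[:,:,::-1]; s=viewer.get_image("side")[:,:,::-1]
cv2.imwrite("pics/top3.png",t);cv2.imwrite("pics/side3.png",s)
c=lambda im,x,y,w,h:cv2.resize(im[y:y+h,x:x+w],(400,600*0+int(400*h/w)),interpolation=cv2.INTER_CUBIC)
o=np.hstack([c(t,370,205,160,140),c(s,290,130,160,140)]); cv2.imwrite("pics/c3.png",o)
E
```

```text
w [ 0.54964246 -0.23547605  0.027     ]
b [ 0.49103604 -0.26452988  0.027     ]
[ 0.54620705 -0.23642146] [ 0.48579295 -0.26557854]
[ 0.92998514 -0.18553162 -0.22501939]
gap 0.016130921121635965 [-0.66228324  0.53628544 -0.53878983]
gap 0.015755818556577122 [ 0.06442281 -0.16262303 -4.32688729]
[ 0.51642013 -0.25127875  0.13075246] [-0.82222163 -0.34057488 -4.28151436] 28.7917
```

View pics/c3.png

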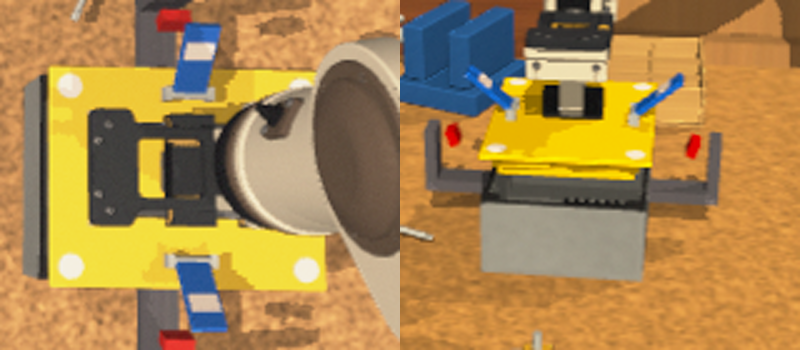

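```bash
python3 - <<'E'
from h import *
def fitz(M,obs,x0,z):
    f=lambda p:np.concatenate([proj(v,[p[0],p[1],z]+R.from_euler("z",p[2]).apply(M[i]))[0]-px for v,i,px in obs])
    s=least_squares(f,x0); return s.x.round(4),f(s.x).reshape(-1,2).round(1).tolist()
tb=lambda X,Y:uc((X,Y),500/140,(364,193)); sb=lambda X,Y:uc((X-500,Y),300/130,(295,170))
t=lambda X,Y:uc((X,Y),2.5,(370,205)); s=lambda X,Y:uc((X-400,Y),2.5,(290,130))
L=np.array([(sx*.065,sy*.085,0) for sx in(1,-1) for sy in(1,-1)])
lo=[("top",0,t(70,84)),("top",2,t(70,266)),("top",3,t(306,269)),("side",0,s(496,149)),("side",2,s(636,155)),("side",1,s(516,82)),("side",3,s(643,87))]
B=np.array([(sx*.078,sy*.098,0) for sx in(1,-1) for sy in(1,-1)])
bo=[("top",0,tb(80,152)),("top",1,tb(437,160)),("top",2,tb(80,440)),("top",3,tb(443,447)),("side",0,sb(565,95)),("side",1,sb(590,18)),("side",2,sb(717,97)),("side",3,sb(720,22))]
C=np.array([(.115,0,0),(-.115,0,0)])
co=[("top",0,tb(270,72)),("top",1,tb(275,530)),("side",0,sb(538,33)),("side",1,sb(760,42))]
print("lid free",fit(L,lo,[.516,-.251,.126,0]))
for v in("top","side"):
    for n,M,o,z in [("lid",L,lo,.1258),("box",B,bo,.081),("catch",C,co,.102)]: print(v,n,fitz(M,[k for k in o if k[0]==v],[.516,-.251,0],z))
E
```

```text
lid free (array([ 0.5165265 , -0.25110416,  0.12889468, -0.0110478 ]), array([[-0.46800752, -0.56825372],
       [ 0.09624324, -0.92466052],
       [ 0.18006742, -0.83473018],
       [ 0.95393874, -0.19897606],
       [ 0.73596131, -0.13404197],
       [ 1.18926274,  0.23958277],
       [ 0.33845025,  0.1580082 ]]))
top lid (array([ 0.5151, -0.2521, -0.0147]), [[-0.1, 0.3], [0.2, -0.3], [-0.1, 0.1]])
top box (array([ 0.5151, -0.2508, -0.0175]), [[-0.5, -0.8], [0.3, -0.6], [-0.6, 0.7], [0.8, 0.7]])
top catch (array([ 0.5146, -0.2509, -0.0188]), [[-0.1, 2.3], [0.0, -2.1]])
side lid (array([ 0.5189, -0.2579, -0.0105]), [[0.3, -0.2], [-0.2, -0.2], [0.5, 0.4], [-0.6, 0.3]])
side box (array([ 0.5177, -0.2523, -0.0045]), [[-0.0, -1.4], [-1.3, -0.1], [0.4, 0.8], [0.8, 0.5]])
side catch (array([ 0.5178, -0.251 ,  0.0071]), [[1.9, 0.6], [-1.9, 0.1]])
```

The hovering lid agrees with the box to about 1 mm in x and y. Now lowering under force watch.

```bash
python3 - <<'E'
from h import *
p=np.array(manip.current_tool_pos()); d=[BX[0]-.0003,BX[1]+.0005]
for z in np.r_[.122,.118,np.arange(.115,.0925,-.0015)]:
    manip.servo_line([*d,z],vel=.05); f=manip.current_force(); print(round(z,4),round(manip.current_tool_pos()[2],4),np.round(f,1))
    if f[2]>4 or np.hypot(f[0],f[1])>8: break
print(manip.current_clock())
E
```

```text
0.122 0.1213 [-0.6  0.2 -3.5]
0.118 0.1177 [-0.5 -0.1 -4.7]
0.115 0.1148 [ 0.3  0.3 -5.1]
0.1135 0.1134 [-0.4  0.6 -4.1]
0.112 0.1119 [ 0.1 -0.3 -4.3]
0.1105 0.1104 [-0.  -0.6 -4.3]
0.109 0.1089 [ 0.5  0.7 -4.2]
0.1075 0.1074 [-0.1  0.5 -4.3]
0.106 0.1059 [ 0.1  0.4 -4. ]
0.1045 0.1044 [ 0.4  0.3 -4.5]
0.103 0.1029 [-0.2 -0.2 -4.2]
0.1015 0.1014 [-0.3  0.  -4. ]
0.1 0.0999 [-0.2  0.2 -4.6]
0.0985 0.0984 [-0.5  0.3 -4.5]
0.097 0.0969 [-0.4 -0.1 -4.3]
0.0955 0.0954 [ 0.3 -0.2 -4. ]
0.094 0.0941 [ 0.3 -0.9 -3.8]
0.0925 0.094 [-4.6  0.6  8.4]
33.45
```

```bash
python3 - <<'E'
from h import *
p=manip.current_tool_pos(); manip.servo_line([p[0],p[1],.0945],vel=.03)
effector.open_jaws(); manip.servo_line([p[0],p[1],.22],vel=.2); manip.move_pose([.5,.1,.25],down(H)); effector.close(f_grip=20)
print(manip.current_force(),manip.current_clock())
t=viewer.get_image("top")[:,:,::-1]; s=viewer.get_image("side")[:,:,::-1]
c=lambda im,x,y,w,h:cv2.resize(im[y:y+h,x:x+w],(400,int(400*h/w)),interpolation=cv2.INTER_CUBIC)
cv2.imwrite("pics/c4.png",np.hstack([c(t,360,195,160,160),c(s,290,130,160,160)]))
E
```

```text
[ 1.18331297 -0.46203221 -0.57012119] 38.5083
```

View pics/c4.png

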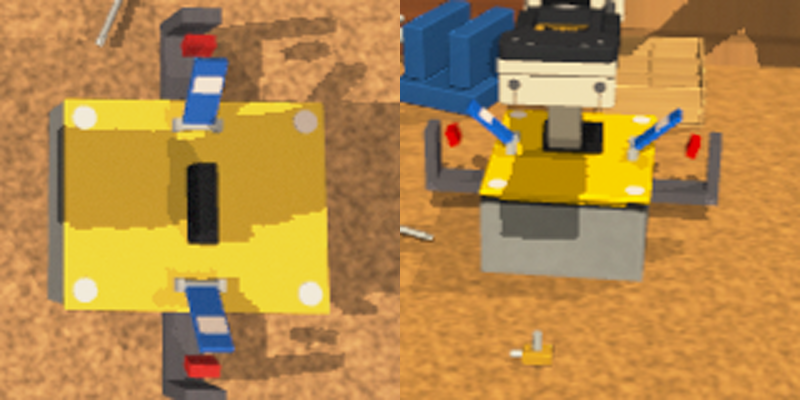

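The lid lies evenly on the rim, its dots in the top crop at (84,118), (305,121), (85,291) and (311,293). Now pressing the corners.

```bash
cat >> h.py <<'E'
def press(x,y,z0,zmin,fmax,step=.0007):
    manip.servo_line([x,y,z0],vel=.2); f0=manip.current_force()[2]; log=[]
    z=z0
    while z>zmin:
        z-=step; manip.servo_line([x,y,z],vel=.03); f=manip.current_force()[2]-f0; a=manip.current_tool_pos()[2]
        if f>2: log.append((round(a*1e3,1),round(f)))
        if f>fmax: break
    manip.servo_line([x,y,z0+.03],vel=.1); print(np.round((x,y),3),log,"t",round(manip.current_clock(),1)); return log
E
python3 - <<'E'
from h import *
d=boxpt(-.065,.085); manip.move_pose([*d,.16],down(H+BYAW))
for c in [(-.065,.085),(-.065,-.085),(.065,-.085),(.065,.085)]:
    d=boxpt(*c); manip.servo_line([*d,.15],vel=.2); press(*d,.095,.076,28)
    manip.servo_line([*d,.15],vel=.2)
manip.move_pose([.5,.1,.25],down(H))
t=viewer.get_image("top")[:,:,::-1]; s=viewer.get_image("side")[:,:,::-1]
c=lambda im,x,y,w,h:cv2.resize(im[y:y+h,x:x+w],(400,int(400*h/w)),interpolation=cv2.INTER_CUBIC)
cv2.imwrite("pics/c5.png",np.hstack([c(t,360,195,160,160),c(s,290,130,160,160)]))
E
```

```text
[ 0.452 -0.165] [(np.float64(89.1), 5), (np.float64(88.6), 8), (np.float64(88.0), 11), (np.float64(87.4), 11), (np.float64(86.7), 11), (np.float64(86.0), 12), (np.float64(85.3), 12), (np.float64(84.6), 12), (np.float64(83.9), 12), (np.float64(83.5), 17), (np.float64(83.4), 23), (np.float64(83.2), 30)] t 46.0
[ 0.45  -0.335] [(np.float64(89.1), 6), (np.float64(88.6), 7), (np.float64(88.0), 8), (np.float64(87.3), 10), (np.float64(86.6), 10), (np.float64(85.9), 8), (np.float64(85.2), 9), (np.float64(84.5), 9), (np.float64(83.8), 9), (np.float64(83.4), 12), (np.float64(83.3), 17), (np.float64(83.2), 23), (np.float64(83.1), 27), (np.float64(83.0), 33)] t 53.8
[ 0.58  -0.337] [(np.float64(89.7), 2), (np.float64(89.4), 6), (np.float64(89.0), 8), (np.float64(88.5), 9), (np.float64(87.8), 9), (np.float64(87.2), 8), (np.float64(86.5), 8), (np.float64(85.8), 9), (np.float64(85.1), 9), (np.float64(84.6), 10), (np.float64(83.9), 10), (np.float64(83.3), 10), (np.float64(83.1), 13), (np.float64(83.0), 17), (np.float64(83.0), 20), (np.float64(82.9), 24), (np.float64(82.9), 28)] t 61.9
[ 0.582 -0.167] [(np.float64(89.1), 3), (np.float64(88.6), 5), (np.float64(88.0), 5), (np.float64(87.3), 6), (np.float64(86.6), 6), (np.float64(85.9), 4), (np.float64(85.2), 4), (np.float64(84.5), 5), (np.float64(83.8), 6), (np.float64(83.1), 4), (np.float64(82.8), 9), (np.float64(82.7), 13), (np.float64(82.7), 17), (np.float64(82.6), 22), (np.float64(82.5), 27), (np.float64(82.4), 33)] t 70.2
```

View pics/c5.png

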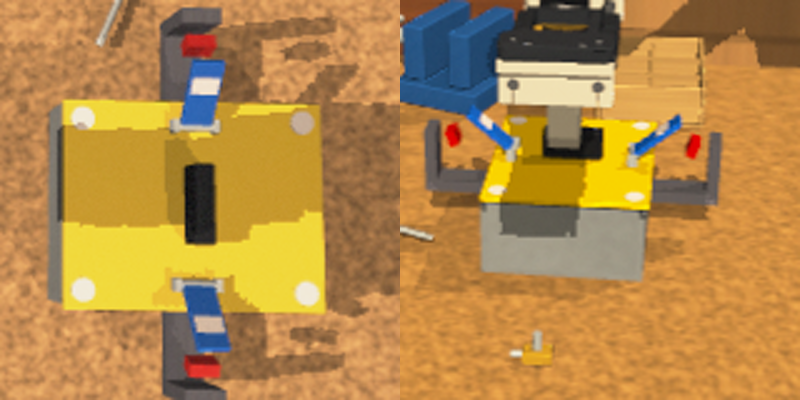

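All four corners bottomed hard and the lid looks flat. I'll run a quick confirming round, then do the clips.

```bash
python3 - <<'E'
from h import *
d=boxpt(-.065,.085); manip.move_pose([*d,.15],down(H+BYAW))
for c in [(-.065,.085),(-.065,-.085),(.065,-.085),(.065,.085)]:
    d=boxpt(*c); manip.servo_line([*d,.15],vel=.3); press(*d,.0845,.078,27,.001)
    manip.servo_line([*d,.15],vel=.3)
for sx in(-1,1):
    d=boxpt(sx*.096,0); manip.servo_line([*d,.165],vel=.2); press(*d,.128,.0855,28,.0015); manip.servo_line([*d,.165],vel=.2)
manip.move_pose([.5,.1,.25],down(H)); manip.sleep(.5)
t=viewer.get_image("top")[:,:,::-1]; s=viewer.get_image("side")[:,:,::-1]
c=lambda im,x,y,w,h:cv2.resize(im[y:y+h,x:x+w],(400,int(400*h/w)),interpolation=cv2.INTER_CUBIC)
cv2.imwrite("pics/c6.png",np.hstack([c(t,360,195,160,160),c(s,290,130,160,160)]))
E
```

```text
[ 0.452 -0.165] [(np.float64(82.8), 5), (np.float64(82.7), 16), (np.float64(82.5), 28)] t 75.0
[ 0.45  -0.335] [(np.float64(82.9), 4), (np.float64(82.7), 13), (np.float64(82.6), 22), (np.float64(82.5), 30)] t 78.3
[ 0.58  -0.337] [(np.float64(82.9), 5), (np.float64(82.8), 11), (np.float64(82.8), 16), (np.float64(82.7), 21), (np.float64(82.6), 26), (np.float64(82.5), 31)] t 81.8
[ 0.582 -0.167] [(np.float64(82.9), 5), (np.float64(82.8), 12), (np.float64(82.7), 17), (np.float64(82.6), 26), (np.float64(82.5), 32)] t 85.3
[ 0.42 -0.25] [(np.float64(107.0), 2), (np.float64(105.5), 3), (np.float64(103.9), 3), (np.float64(102.4), 3), (np.float64(101.0), 4), (np.float64(99.5), 3), (np.float64(97.9), 2), (np.float64(92.0), 2), (np.float64(90.5), 2), (np.float64(89.8), 12), (np.float64(89.1), 22), (np.float64(88.2), 33)] t 94.8
[ 0.612 -0.252] [(np.float64(108.8), 2), (np.float64(107.4), 4), (np.float64(105.8), 4), (np.float64(104.3), 5), (np.float64(102.8), 5), (np.float64(101.4), 6), (np.float64(99.9), 5), (np.float64(97.7), 3), (np.float64(96.2), 3), (np.float64(94.8), 2), (np.float64(91.7), 3), (np.float64(90.6), 4), (np.float64(90.2), 10), (np.float64(89.8), 18), (np.float64(89.4), 24), (np.float64(88.8), 29)] t 104.7
```

View pics/c6.png

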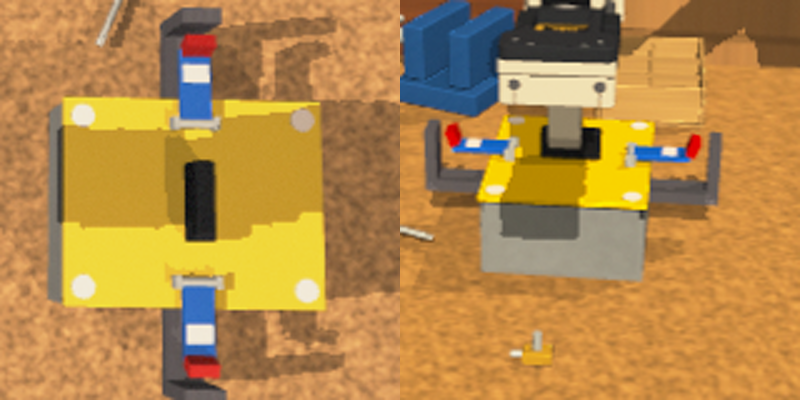

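Both blue clips lie level with their tips under the red catches: top crop (198,45) and (201,367), side crop (455,140) and (692,148). A light touch on each corner will confirm the lid stayed flat, then I'll hand in.

```bash
python3 - <<'E'
from h import *
d=boxpt(-.065,.085); manip.move_pose([*d,.15],down(H+BYAW))
for c in [(-.065,.085),(-.065,-.085),(.065,-.085),(.065,.085)]:
    d=boxpt(*c); manip.servo_line([*d,.15],vel=.3); press(*d,.0855,.079,10,.0007); manip.servo_line([*d,.15],vel=.3)
manip.move_pose([.45,.1,.3],down(H)); manip.sleep(.5)
cv2.imwrite("pics/top7.png",viewer.get_image("top")[:,:,::-1]); print(manip.current_clock())
E
```

```text
[ 0.452 -0.165] [(np.float64(82.8), 4), (np.float64(82.7), 12)] t 110.5
[ 0.45  -0.335] [(np.float64(82.8), 7), (np.float64(82.7), 12)] t 114.0
[ 0.58  -0.337] [(np.float64(82.9), 6), (np.float64(82.8), 10), (np.float64(82.8), 13)] t 117.5
[ 0.582 -0.167] [(np.float64(82.9), 4), (np.float64(82.8), 7), (np.float64(82.8), 13)] t 121.0
123.0583
```

View pics/top7.png

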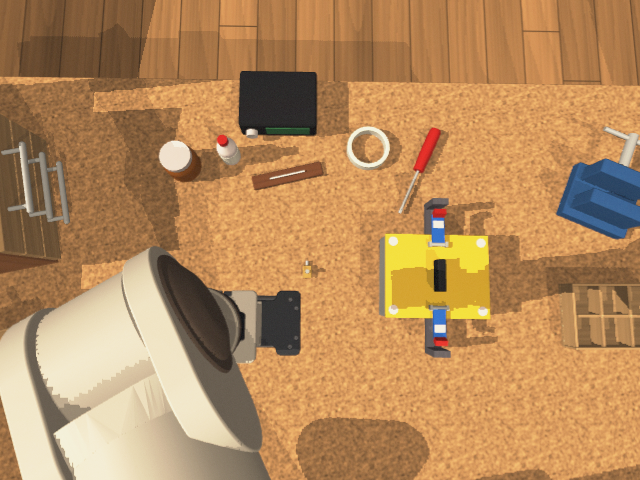

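The lid is flat, at 82.7 to 82.9 mm on all four corners. Both clips are caught, the bystanders are unmoved, and no pickup is left on the visible bench.

```bash
python3 -c "
from bench import manip
print(manip.hand_in())"
```

```text
the job is handed in; nothing more can be done
None
```

I put both pickups (white and black; I saw no others) in the dry box, pressed the lid home at all four corners, clipped both clips under their catches, and handed the job in at about 123 s; the hand-in gave no verdict.

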